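# Slide the tall slide cabinet home into its corner stop

## Task

Push the tall, heavy wooden slide cabinet across the worktop into the aluminium corner stop, so that it stands upright, square and flush against both strips (the long one on its left and the short one behind it). Push it low, near its base, with the fingertips so that it slides and does not rock or tip; do not grip or lift it, and leave the other things where they stand.

Things in the scene. Friction and masses are not known exactly. Their poses are not given: they have to be found in the camera images.
- slide_cabinet: upright wooden cabinet for microscope slides, 90 mm deep (x) x 110 wide (y) x 190 tall, 0.67 to 0.95 kg; flat closed sides, dark plinth below 40 mm, drawer fronts on -x, toward the robot. Origin: centre of the underside. Slides under 3 to 7 N; pushed above about 60 mm it can tip, so keep the gripper's body off its upper part (lean it back some 30 deg, fingertips leading, tips 10 to 30 mm up)
- corner_stop: L-shaped stop of aluminium angle fixed to the worktop, 25 mm high, 4 mm thick. Origin: inner corner, at worktop height. Long strip: 240 mm from there along -x (toward the robot), inner face y = 0. Short back strip: 160 mm along -y (right), inner face x = 0. A 3 mm high foot reaches 24 mm outside each. Cabinet home: its origin at x -45 mm, y -55 mm in this frame, axes parallel
- the_specimen_cup: clear specimen cup with a red screw lid, 68 mm across, 72 mm tall, standing behind the corner stop; stands loose, to be left alone. Origin: centre of its underside
- the_vial_1: slim clear vial with a blue cap, 25 mm across, 79 mm tall, standing on the outer (left) side of the corner stop's long strip; stands loose, to be left alone. Origin: centre of its underside
- the_vial_2: squat vial with a blue cap, 29 mm across, 54 mm tall, standing to the left of the long strip near its front end; stands loose, to be left alone. Origin: centre of its underside
- the_beaker_1: glass beaker, 60 mm across, 70 mm tall, standing at the far right, well beside the cabinet; stands loose, to be left alone. Origin: centre of its underside
- the_petri_dish_2: round dish with dark contents, 100 mm across, 22 mm high, lying at the right of the cabinet; stands loose, to be left alone. Origin: centre of its underside
- the_tin: small open tin can, 66 mm across, 83 mm tall, standing at the right front; stands loose, to be left alone. Origin: centre of its underside

How it is judged:
By the outcome, as a careful person would: the job done as asked, in the order asked, and still so for the second after the job is handed in, with the robot touching nothing.
It also fails if it takes over 61 s, if anything falls off the work surface, if the arm or the gripper's body presses on something with over 40 N, if the wrist force passes 120 N, or if a joint passes its speed limit or range.

## Robot

A 6-joint arm with a two-finger parallel gripper is mounted at the origin on a cart in front of the work surface, level with it; the furniture and walls round the work are solid. World frame = base frame: x ahead of the robot, y to its left, z up, the work surface at z = 0. Lengths are in m, angles in degrees, forces in N, time in s.
With the tool pointing down it reaches from about 0.35 to 0.875 m from the base axis. Payload 4.2 kg.
Tool frame: the origin (TCP) lies at the very end of the fingers, on their centre line; the grasp point (between the pads) lies 19 mm behind it; z points along the fingers, y is the line along which they close (so a half turn about z gives the same grasp; the last joint's range is limited). The gripper opens to 87 mm and grips with 3 to 60 N. Pads are 19 mm wide; open, the fingers measure 117 mm over their backs; the gripper's body (75 mm by 190 mm) begins 51 mm behind the grasp point.
Start: joints at [86.551, 22.042, 0.453, 0, -68.411, -14.817], TCP at [0.196, 0.593, 0.223] pointing down, gripper open.
Joint ranges: [-179.83, 179.83], [-69.29, 118.12], [-61.27, 80.66], [-181.25, 117.63], [-171.15, -9.14], [-177.46, 177.46]. Speed limits (degrees/s): [159.86, 159.86, 180, 180, 180, 180].

## Interface

Orientations are given as a 3x3 rotation matrix whose columns are the frame's x, y, z axes.
In Python, from station import sense, optics, r gives the robot as it stands. The module is installed in compiled form; this text tells all that it offers.
- The arm moves only by the shell command python3 -m pendant 'ROWS' [OPENING]. ROWS is JSON, a list that holds one entry, the list of rows, each a list of 4 numbers: the shift along the tool's x, y, z normalised to -1 to 1, where 1 is 100 mm, then the turn about the tool's z normalised to -1 to 1, where 1 is 2 rad. A call has 1 to 8 rows; each row is the pose to reach, as a shift and turn from the pose commanded when the call began, along the tool's axes at that moment; what a row does not reach only later rows make up. A row lasts 1/10 s, in which the tool goes at most 50 mm and 8.59 degrees, less where a joint would pass 70% of its speed; a pose out of reach is approached as far as the arm can. A call with a number of a shift or a turn outside -1 to 1 is refused whole. A call with a gripper value outside its range is refused whole. OPENING is the closure, from 0 (fully open) to 1 (shut), set as the call begins (- or left out, the last holds). The fingers move at their own pace and stop on an object; the grip force is fixed at half the most. Time passes only in rows, so rows that repeat a pose let the fingers close. It gives the time, the measured TCP pose, the force, the opening and the grip force at its end, in the units of the state.
- sense(): the state, without advancing time (a new reading comes with each control period).
- optics.capture(name): name is "scene" or "top" or "wrist"; returns the picture (480x640x3 uint8, red, green, blue); there is no depth.
- optics.get_calibration(name): a dict with "camera_matrix" (3x3 intrinsics, pixels), "camera_from_world" (4x4, takes a point from world to camera coordinates). Camera axes: x right, y down, z forward; pixel columns grow to the right and rows downward; lengths in m; the calibration is good to about 2 mm. A picture is of the moment at which its call begins: read the wrist's pose just before it. get_calibration takes no time and is no camera call; for the wrist camera it gives the pose at the moment of the call.
- r.finish_job(): hands the job in; it is judged then, once.
The state is a dict: "time_s": time; "joints": joint angles; "joint_velocities": joint speeds; "effort": joint torques, N m; "tcp_pos": TCP position; "ee_rot": TCP orientation; "wrist_force": force on the tool from outside, world axes, zero at the start; "moment": the same for the moment, N m; "gripper_width": opening from 0.0 (shut) to 1.0 (fully open); "gripper_force": force on a finger pad.
Only numpy, scipy, OpenCV 4.12 (cv2) and the standard library are available. Lean on these libraries where they do the work, as an engineer would, in place of code of your own. Each camera call takes 0.05 s, during which the arm holds its last target. There are 200 camera calls.

## Working session

There is one attempt and no reset: what is moved stays moved. The work goes in short steps, Python scripts to look and compute and a shell command to move; the robot and the scene stay as the last step left them, time stands still between calls to the robot, and variables do not carry over. Pictures are saved under pics/ and viewed, at most 10 in all, crops included, and the job is handed in when it is done.

```bash
mkdir -p pics
python3 - <<'E'
from station import sense, optics
import cv2, numpy as np
np.set_printoptions(precision=4,suppress=True)
for n in ["scene","top"]:
    im=optics.capture(n); cv2.imwrite(f"pics/{n}0.png",im[:,:,::-1])
    c=optics.get_calibration(n); print(n,c["camera_matrix"],c["camera_from_world"])
s=sense(); print(s["time_s"],s["tcp_pos"],s["ee_rot"])
E
```

```text
scene [[504.3994   0.     323.8154]
 [  0.     504.3994 239.5005]
 [  0.       0.       1.    ]] [[-0.8863 -0.4629 -0.0107  0.4735]
 [-0.3481  0.6815 -0.6437  0.2512]
 [ 0.3053 -0.5668 -0.7652  0.9161]
 [ 0.      0.      0.      1.    ]]
top [[574.2163   0.     323.497 ]
 [  0.     574.2163 238.4437]
 [  0.       0.       1.    ]] [[-0.0167 -0.9998  0.0078 -0.0578]
 [-0.9958  0.0159 -0.0897  0.5457]
 [ 0.0896 -0.0093 -0.9959  1.1824]
 [ 0.      0.      0.      1.    ]]
0.1 [0.1957 0.593  0.2216] [[ 0.9496 -0.3136 -0.0005]
 [-0.3136 -0.9496 -0.0019]
 [ 0.0001  0.002  -1.    ]]
```

View pics/scene0.png

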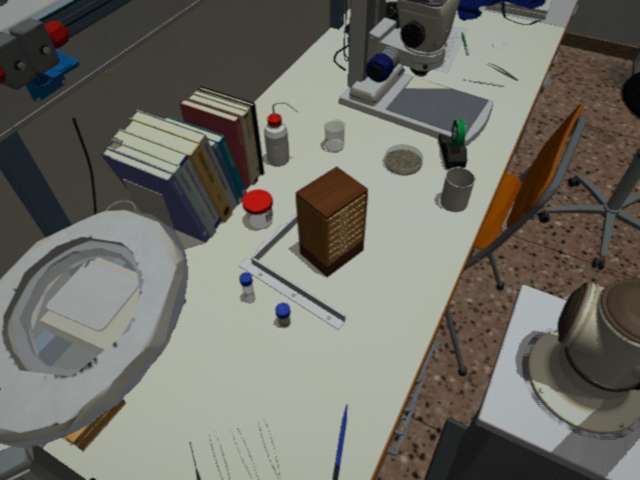

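View pics/top0.png

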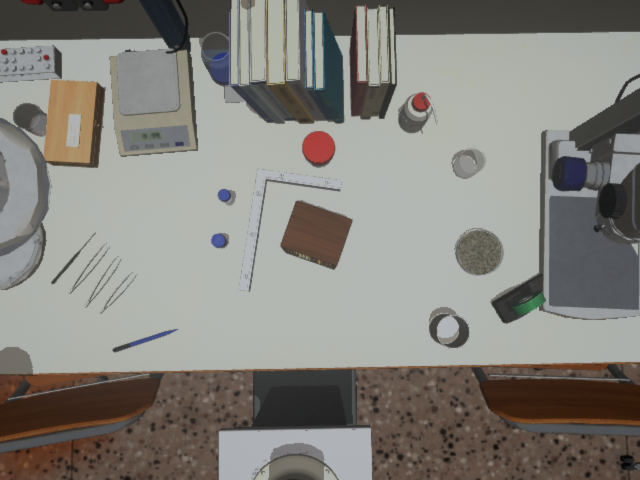

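The scene view shows the cabinet at (332,222), the L stop with its corner at about (250,262), and vials at (247,283) and (283,314). In the top view the cabinet top is at (317,233), the stop corner at about (263,178), the cup at (319,148), the dish at (479,252) and the tin at (448,328).

```bash
cat > h.py <<'E'
import numpy as np, cv2
from station import sense, optics
np.set_printoptions(precision=4,suppress=True)
def ray(n,px,z):
    c=optics.get_calibration(n);K=c["camera_matrix"];T=np.array(c["camera_from_world"]);R=T[:3,:3];o=-R.T@T[:3,3]
    px=np.atleast_2d(px).astype(float)
    d=(R.T@np.linalg.inv(K)@np.c_[px,np.ones(len(px))].T).T
    return o+d*((z-o[2])/d[:,2])[:,None]
def proj(n,P):
    c=optics.get_calibration(n);K=np.array(c["camera_matrix"]);T=np.array(c["camera_from_world"])
    q=(K@(T[:3,:3]@np.atleast_2d(P).T+T[:3,3:])).T
    return q[:,:2]/q[:,2:]
E
python3 - <<'E'
from h import *
im=cv2.imread("pics/top0.png")
cr=im[150:310,210:370]; cv2.imwrite("pics/crop0.png",cv2.resize(cr,(800,800),interpolation=cv2.INTER_CUBIC)[:600] if 0 else cv2.resize(cr,(600,600),interpolation=cv2.INTER_CUBIC))
hsv=cv2.cvtColor(im,cv2.COLOR_BGR2HSV)
def blob(m,box):
    x0,y0,x1,y1=box; mm=np.zeros_like(m); mm[y0:y1,x0:x1]=m[y0:y1,x0:x1]
    c=max(cv2.findContours(mm,cv2.RETR_EXTERNAL,cv2.CHAIN_APPROX_NONE)[0],key=cv2.contourArea); return c
m=((hsv[...,1]>80)&(hsv[...,2]<150)).astype(np.uint8)
c=blob(m,(260,185,370,285)); h=cv2.approxPolyDP(c,4,True)[:,0]
print("cab poly",h.tolist()); print(ray("top",h,.19)); print(cv2.minAreaRect(c))
for nm,box,z,mk in [("cup",(295,125,345,172),.072,(hsv[...,0]<10)&(hsv[...,1]>120)),("v1",(210,180,235,205),.079,(hsv[...,0]>100)&(hsv[...,1]>100)),("v2",(205,228,232,255),.054,(hsv[...,0]>100)&(hsv[...,1]>100)),]:
    (u,v),r=cv2.minEnclosingCircle(blob(mk.astype(np.uint8),box)); print(nm,ray("top",[u,v],z))
print("dish,tin,beaker",ray("top",[479,252],.022),ray("top",[448,328],.083),ray("top",[467,163],.07))
E
```

```text
cab poly [[297, 202], [282, 245], [303, 257], [316, 257], [319, 263], [336, 264], [350, 220]]
[[ 0.5973 -0.018   0.19  ]
 [ 0.5191  0.0101  0.19  ]
 [ 0.4968 -0.0276  0.19  ]
 [ 0.4964 -0.0511  0.19  ]
 [ 0.4855 -0.0563  0.19  ]
 [ 0.4831 -0.087   0.19  ]
 [ 0.5628 -0.114   0.19  ]]
((315.32696533203125, 234.5554656982422), (58.334716796875, 51.356361389160156), 19.09349250793457)
cup [[ 0.7285 -0.0584  0.072 ]]
v1 [[0.6311 0.1341 0.079 ]]
v2 [[0.5423 0.1496 0.054 ]]
dish,tin,beaker [[ 0.511  -0.3939  0.022 ]] [[ 0.3579 -0.3092  0.083 ]] [[ 0.6913 -0.3633  0.07  ]]
```

View pics/crop0.png

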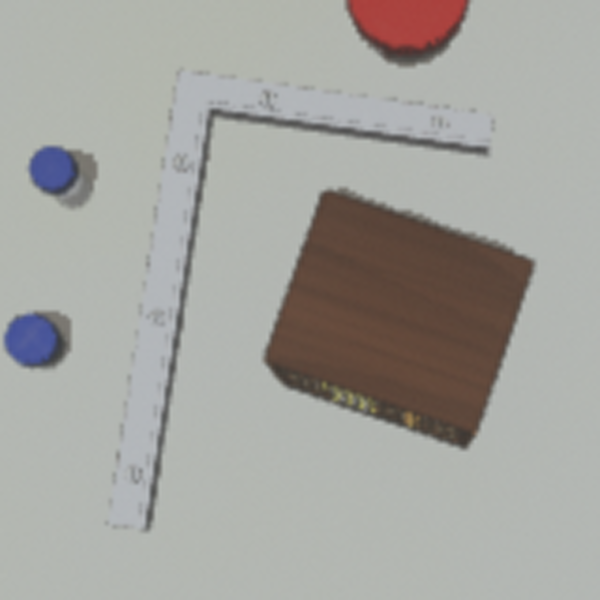

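The crop shows the cabinet's top corners at (326,191), (534,261), (470,432) and (266,358), crop scale 3.75. The stop's dark inner faces run from the corner at about (211,113) to (150,528) and to (488,151).

Run:
```python
from h import *
im=cv2.imread("pics/top0.png"); g=cv2.cvtColor(im,cv2.COLOR_BGR2GRAY).astype(float)
L=[];Bk=[]
for v in range(186,286):
    u0=210+ (208-(v-150)*3.75*0+0)/3.75  # placeholder
    uc=210+(211+(150-211)*((v-150)*3.75-113)/(528-113))/3.75
    us=np.arange(int(uc)-3,int(uc)+5); w=np.clip(170-g[v,us],0,None); 
    if w.sum()>20: L.append([(w*us).sum()/w.sum(),v])
for u in range(270,338):
    vc=150+(113+(151-113)*((u-210)*3.75-211)/(488-211))/3.75
    vs=np.arange(int(vc)-3,int(vc)+5); w=np.clip(170-g[vs,u],0,None)
    if w.sum()>20: Bk.append([u,(w*vs).sum()/w.sum()])
fl=[]
for P in (L,Bk):
    X=ray("top",P,.0125)[:,:2]; f=cv2.fitLine(X.astype(np.float32),cv2.DIST_HUBER,0,.01,.01).ravel(); fl.append(f); print(len(P),f,np.degrees(np.arctan2(f[1],f[0])))
a,b=fl; t=np.linalg.solve(np.c_[a[:2],-b[:2]],b[2:]-a[2:]); print("corner",a[2:]+a[:2]*t[0])
C=np.array([[326,191],[534,261],[470,432],[266,358]])/3.75+[210,150]-0.37
X=ray("top",C,.19)[:,:2]; print(X,"ctr",X.mean(0))
for i in range(4):
    d=X[(i+1)%4]-X[i]; print(np.linalg.norm(d),np.degrees(np.arctan2(d[1],d[0])))
# scene check of the base
im2=cv2.imread("pics/scene0.png"); cv2.imwrite("pics/crop1.png",cv2.resize(im2[160:340,225:405],(720,600) if 0 else (600,600),interpolation=cv2.INTER_CUBIC))
```

```text
100 [ 0.9877 -0.1564  0.5987  0.0665] -8.997317
68 [ 0.1579  0.9875  0.6576 -0.052 ] 80.9152
corner [0.6746 0.0545]
[[ 0.6    -0.0172]
 [ 0.5641 -0.1177]
 [ 0.4817 -0.0851]
 [ 0.519   0.0127]] ctr [ 0.5412 -0.0518]
0.10665950830292832 -109.64968174350973
0.08864886909338421 158.43033832885018
0.10470931115580395 69.1148809772755
0.08634722596918222 -20.310279346201966
```

View pics/crop1.png

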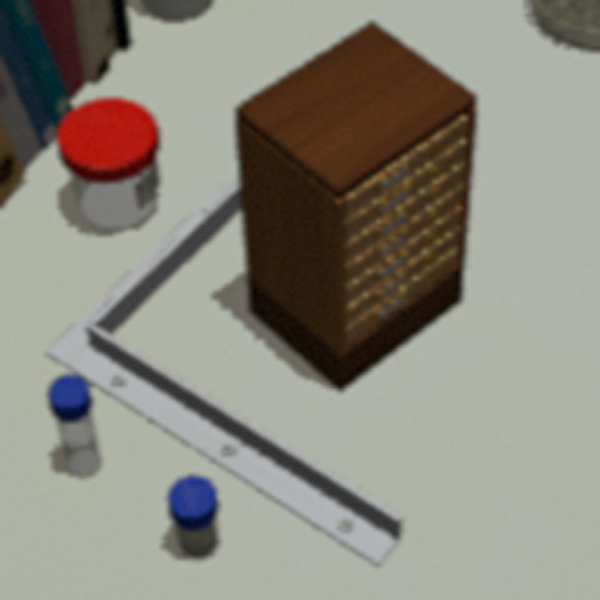

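The scene crop shows the plinth clear on the worktop with free space in front and to the right. In the stop frame the cabinet has to go about +70 mm in x and +71 mm in y, and turn about +11 deg. Next I move in and look at the gripper's shape.

```bash
python3 -m pendant '[[[0.3,0.33,-0.3,0],[0.6,0.66,-0.6,0],[0.9,1,-0.8,0],[0.9,1,-0.8,0]]]' && python3 -m pendant '[[[0.3,0.33,0,0],[0.6,0.66,0,0],[0.9,1,0,0],[0.9,1,0,0]]]' && python3 -m pendant '[[[0.3,0.3,0,0],[0.6,0.6,0,0],[0.9,0.9,0,0],[0.9,0.9,0,0]]]'
python3 - <<'E'
from h import *
im=optics.capture("scene"); cv2.imwrite("pics/scene1.png",im[:,:,::-1])
s=sense(); print(s["time_s"],s["tcp_pos"],s["ee_rot"],s["joints"])
E
```

```text
time_s: 0.5
tcp_pos: [0.2516, 0.4678, 0.3064]
ee_rot: [[0.949, -0.316, 0.002], [-0.316, -0.949, 0.005], [0.0, -0.006, -1.0]]
wrist_force: [-0.2, 1.1, 0.1]
gripper_width: 0.999
gripper_force: 0.0
time_s: 0.9
tcp_pos: [0.3047, 0.3433, 0.3025]
ee_rot: [[0.948, -0.317, -0.001], [-0.317, -0.948, -0.001], [-0.0, 0.001, -1.0]]
wrist_force: [-0.3, 0.1, 0.3]
gripper_width: 0.999
gripper_force: 0.0
time_s: 1.3
tcp_pos: [0.3621, 0.2307, 0.3021]
ee_rot: [[0.948, -0.318, -0.001], [-0.318, -0.948, -0.001], [-0.0, 0.001, -1.0]]
wrist_force: [0.0, 1.4, -0.0]
gripper_width: 1.003
gripper_force: 0.0
1.35 [0.3618 0.2322 0.3021] [[ 0.9485 -0.3168 -0.0006]
 [-0.3168 -0.9485 -0.0003]
 [-0.0005  0.0005 -1.    ]] [ 54.499   -0.5983 -16.6795  -0.02   -73.9538  17.0389]
```

View pics/scene1.png

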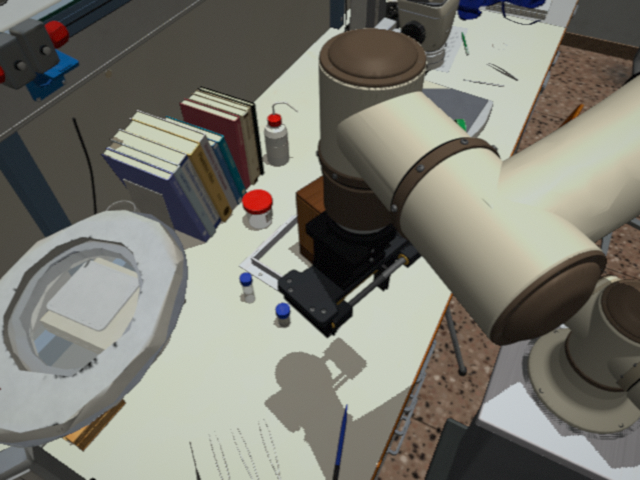

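The gripper is a wide block (190 mm along its closing axis), so held vertically its body would touch the cabinet before the fingertips. I need a tilt, but the rows only allow shifts and a spin. I'll test in free space, well above everything, whether a pose out of reach lets the tool lean outward.

```bash
for i in 1 2 3 4; do python3 -m pendant '[[[0,0,-0.5,0],[0,0,-1,0],[0,0,-1,0]]]' | grep -E "time|tcp|ee_rot"; done; python3 -c "from h import *; print(sense()['joints'])"
```

```text
time_s: 1.65
tcp_pos: [0.3634, 0.2361, 0.4092]
ee_rot: [[0.95, -0.312, 0.01], [-0.312, -0.95, 0.009], [0.007, -0.012, -1.0]]
time_s: 1.95
tcp_pos: [0.3628, 0.2354, 0.5088]
ee_rot: [[0.95, -0.312, 0.01], [-0.312, -0.95, 0.009], [0.007, -0.011, -1.0]]
time_s: 2.25
tcp_pos: [0.3623, 0.2349, 0.6084]
ee_rot: [[0.95, -0.313, 0.009], [-0.313, -0.95, 0.009], [0.006, -0.011, -1.0]]
time_s: 2.55
tcp_pos: [0.3618, 0.2348, 0.7062]
ee_rot: [[0.95, -0.313, 0.007], [-0.313, -0.95, 0.007], [0.004, -0.009, -1.0]]
[  54.7934    9.8196   54.2387    0.1134 -133.855    17.0256]
```

```bash
python3 -m pendant '[[[0.3,0.3,0,0],[0.6,0.6,0,0],[0.78,0.85,0,0],[0.78,0.85,0,0]]]' | grep -E "time|tcp|ee_rot"; for i in 1 2 3; do python3 -m pendant '[[[0,0,-0.5,0],[0,0,-1,0],[0,0,-1,0]]]' | grep -E "time|tcp|ee_rot"; done; python3 -c "from h import *; print(sense()['joints'])"
```

```text
time_s: 2.95
tcp_pos: [0.4098, 0.1273, 0.7024]
ee_rot: [[0.949, -0.317, 0.001], [-0.317, -0.949, -0.0], [0.001, -0.0, -1.0]]
time_s: 3.25
tcp_pos: [0.3939, 0.1253, 0.7625]
ee_rot: [[0.95, -0.313, 0.011], [-0.313, -0.95, -0.003], [0.012, -0.0, -1.0]]
time_s: 3.55
tcp_pos: [0.3607, 0.113, 0.7818]
ee_rot: [[0.949, -0.312, 0.038], [-0.312, -0.95, 0.006], [0.035, -0.018, -0.999]]
time_s: 3.85
tcp_pos: [0.3324, 0.1043, 0.7954]
ee_rot: [[0.948, -0.312, 0.055], [-0.313, -0.95, 0.007], [0.05, -0.024, -0.998]]
[  46.6497   13.9477   80.6523    4.6684 -154.1879   29.3727]
```

```bash
for i in 1 2 3; do python3 -m pendant '[[[0,0,-1,0],[0,0,-1,0],[0,0,-1,0]]]' | grep -E "time|tcp|ee_rot"; done; python3 -c "from h import *; print(sense()['joints'])";  python3 -m pendant '[[[0,0,0.5,0],[0,0,0.9,0],[0,0,0.9,0]]]' | grep -E "time|tcp|ee_rot";python3 -c "from h import *; print(sense()['joints'])"
```

```text
time_s: 4.15
tcp_pos: [0.305, 0.0969, 0.8074]
ee_rot: [[0.947, -0.312, 0.071], [-0.313, -0.95, 0.006], [0.066, -0.028, -0.997]]
time_s: 4.45
tcp_pos: [0.2777, 0.0898, 0.8183]
ee_rot: [[0.946, -0.311, 0.088], [-0.313, -0.95, 0.006], [0.081, -0.033, -0.996]]
time_s: 4.75
tcp_pos: [0.2509, 0.0831, 0.8281]
ee_rot: [[0.945, -0.311, 0.104], [-0.313, -0.95, 0.006], [0.097, -0.038, -0.995]]
[  61.9551    8.4322   80.635    14.0937 -158.4872   23.1118]
time_s: 5.05
tcp_pos: [0.2615, 0.0855, 0.751]
ee_rot: [[0.945, -0.31, 0.105], [-0.313, -0.95, 0.004], [0.099, -0.037, -0.994]]
[  60.6086   -7.2699   42.375     7.4387 -136.2108   16.7178]
```

The out-of-reach tilt works and carries over into the next call, since the anchor is the pose actually reached. Next I check where the lamp is before picking the reach-out direction, which should be about 36 deg azimuth, diagonal between the two pushes.

Run:
```python
from h import *
def tri(a,b):
    A=ray("scene",a,0)[0],ray("scene",a,.5)[0]; B=ray("top",b,0)[0],ray("top",b,.5)[0]
    d1=A[1]-A[0];d2=B[1]-B[0]
    M=np.c_[d1,-d2]; t=np.linalg.lstsq(M,B[0]-A[0],rcond=None)[0]
    return A[0]+d1*t[0],B[0]+d2*t[1]
print(tri([187,275],[48,185])); print(tri([130,212],[30,130])); print(tri([187,275],[40,230]))
```

```text
(array([0.5526, 0.322 , 0.364 ]), array([0.5986, 0.3437, 0.3831]))
(array([0.6232, 0.3136, 0.4356]), array([0.6607, 0.335 , 0.4573]))
(array([0.5266, 0.3415, 0.4042]), array([0.5292, 0.343 , 0.4052]))
```

```bash
for i in 1 2 3 4 5 6; do python3 -m pendant '[[[0.29,-0.4,0.04,0],[0.58,-0.81,0.09,0]]]' | grep -E "time|tcp|ee_rot"; done; python3 -c "from h import *; print(sense()['joints'])"
```

```text
time_s: 5.25
tcp_pos: [0.3377, 0.1367, 0.7536]
ee_rot: [[0.945, -0.31, 0.107], [-0.313, -0.95, 0.006], [0.1, -0.039, -0.994]]
time_s: 5.45
tcp_pos: [0.4138, 0.1952, 0.7533]
ee_rot: [[0.945, -0.31, 0.103], [-0.312, -0.95, 0.001], [0.097, -0.033, -0.995]]
time_s: 5.65
tcp_pos: [0.4759, 0.245, 0.7165]
ee_rot: [[0.945, -0.309, 0.111], [-0.31, -0.951, -0.002], [0.106, -0.033, -0.994]]
time_s: 5.85
tcp_pos: [0.5244, 0.2825, 0.685]
ee_rot: [[0.942, -0.308, 0.136], [-0.312, -0.95, 0.012], [0.126, -0.053, -0.991]]
time_s: 6.05
tcp_pos: [0.5692, 0.3185, 0.6504]
ee_rot: [[0.939, -0.305, 0.158], [-0.312, -0.95, 0.021], [0.144, -0.069, -0.987]]
time_s: 6.25
tcp_pos: [0.6095, 0.3511, 0.6164]
ee_rot: [[0.936, -0.302, 0.181], [-0.313, -0.949, 0.032], [0.163, -0.086, -0.983]]
[  45.7437   36.9526   80.4578    7.5354 -124.6369   30.9472]
```

```bash
for i in 1 2 3 4 5; do python3 -m pendant '[[[0.35,-0.98,-0.67,0],[0.35,-0.98,-0.67,0]]]' | grep -E "tcp|ee_rot"; done; python3 -c "from h import *; print(sense()['joints'],sense()['time_s'])"
```

```text
tcp_pos: [0.6034, 0.3791, 0.6189]
ee_rot: [[0.931, -0.299, 0.211], [-0.314, -0.948, 0.045], [0.187, -0.109, -0.976]]
tcp_pos: [0.5962, 0.4044, 0.6241]
ee_rot: [[0.925, -0.292, 0.243], [-0.316, -0.947, 0.065], [0.211, -0.136, -0.968]]
tcp_pos: [0.5903, 0.4283, 0.6267]
ee_rot: [[0.919, -0.286, 0.27], [-0.317, -0.945, 0.08], [0.232, -0.159, -0.959]]
tcp_pos: [0.5837, 0.45, 0.6304]
ee_rot: [[0.913, -0.279, 0.297], [-0.319, -0.943, 0.096], [0.253, -0.182, -0.95]]
tcp_pos: [0.5762, 0.4695, 0.6361]
ee_rot: [[0.907, -0.271, 0.323], [-0.322, -0.94, 0.113], [0.273, -0.207, -0.939]]
[  56.2874   37.4874   80.6207   13.2979 -116.2745   23.5951] 7.25
```

```bash
for i in 1 2 3 4 5 6 7; do python3 -m pendant '[[[0.15,-1,-0.5,0],[0.15,-1,-0.5,0]]]' | grep -E "tcp|ee_rot"|tail -2; done; python3 -c "from h import *; print(sense()['joints'],sense()['time_s'])"
```

```text
tcp_pos: [0.5636, 0.5005, 0.6374]
ee_rot: [[0.9, -0.262, 0.348], [-0.324, -0.937, 0.131], [0.292, -0.231, -0.928]]
tcp_pos: [0.5505, 0.5291, 0.6399]
ee_rot: [[0.893, -0.252, 0.373], [-0.326, -0.933, 0.151], [0.31, -0.256, -0.916]]
tcp_pos: [0.5368, 0.5546, 0.6443]
ee_rot: [[0.885, -0.241, 0.398], [-0.329, -0.928, 0.172], [0.328, -0.283, -0.901]]
tcp_pos: [0.5227, 0.5775, 0.65]
ee_rot: [[0.878, -0.228, 0.421], [-0.333, -0.923, 0.194], [0.345, -0.31, -0.886]]
tcp_pos: [0.5081, 0.5981, 0.6569]
ee_rot: [[0.87, -0.215, 0.444], [-0.337, -0.916, 0.216], [0.361, -0.338, -0.869]]
tcp_pos: [0.493, 0.6166, 0.665]
ee_rot: [[0.862, -0.2, 0.466], [-0.341, -0.909, 0.239], [0.376, -0.365, -0.852]]
tcp_pos: [0.4775, 0.633, 0.6745]
ee_rot: [[0.854, -0.185, 0.487], [-0.345, -0.901, 0.263], [0.39, -0.393, -0.833]]
[  72.4629   38.7876   80.617    23.4991 -105.0298   12.3434] 8.65
```

```bash
for i in 1 2 3 4 5; do python3 -m pendant '[[[-0.15,-1,-0.15,0],[-0.15,-1,-0.15,0]]]' | grep -E "tcp|ee_rot"|tail -2; done; python3 -c "from h import *; print(sense()['joints'],sense()['time_s'])"
```

```text
tcp_pos: [0.4581, 0.673, 0.6658]
ee_rot: [[0.847, -0.169, 0.504], [-0.348, -0.893, 0.285], [0.402, -0.417, -0.815]]
tcp_pos: [0.4385, 0.7098, 0.6576]
ee_rot: [[0.84, -0.152, 0.52], [-0.351, -0.884, 0.309], [0.413, -0.442, -0.796]]
tcp_pos: [0.4167, 0.7316, 0.6602]
ee_rot: [[0.833, -0.136, 0.536], [-0.361, -0.868, 0.34], [0.42, -0.477, -0.772]]
tcp_pos: [0.414, 0.8046, 0.479]
ee_rot: [[0.86, -0.147, 0.489], [-0.226, -0.968, 0.106], [0.458, -0.202, -0.866]]
tcp_pos: [0.4011, 0.8278, 0.2687]
ee_rot: [[0.889, -0.144, 0.434], [-0.058, -0.977, -0.204], [0.454, 0.156, -0.877]]
[  81.9048   67.0947   78.2397   28.8124 -107.9454    9.3054] 9.65
```

```bash
python3 -m pendant '[[[0,0,0,0]]]'
python3 - <<'E'
from h import *
s=sense(); print(s["joints"],s["joint_velocities"],s["effort"],s["wrist_force"],s["moment"])
a=optics.capture("scene");b=optics.capture("top"); cv2.imwrite("pics/both1.png",cv2.resize(np.vstack([a,b])[:,:,::-1],(450,600),interpolation=cv2.INTER_AREA))
E
```

```text
time_s: 9.75
tcp_pos: [0.4004, 0.8322, 0.2486]
ee_rot: [[0.892, -0.138, 0.431], [-0.046, -0.975, -0.217], [0.45, 0.173, -0.876]]
wrist_force: [0.4, 4.2, -14.4]
gripper_width: 1.005
gripper_force: 0.0
[  81.9758   68.1421   77.7898   28.6171 -107.4042    9.2379] [ -0.638  -14.2525  -0.8346   0.5828  -3.2146   1.83  ] [  -1.4915 -140.0001   36.8665    9.1513   -0.3697   -0.2479] [  0.4013   4.1681 -14.3519] [1.0415 1.6882 0.1815]
```

View pics/both1.png

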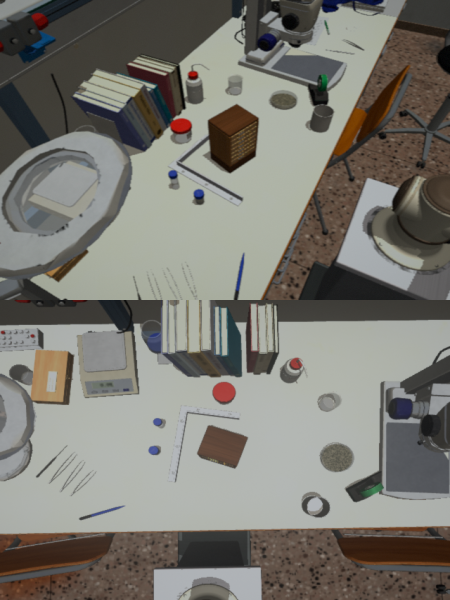

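The arm sagged when fully extended, with J2 at its torque limit. The scene is untouched, and the cabinet and vials stand as before. The arm is recovering, so I'll check that before going on.

```bash
for i in 1 2 3; do python3 -m pendant '[[[0,0,0,0],[0,0,0,0]]]'|grep -E "time|tcp|ee_rot|force"; python3 -c "from h import *; s=sense(); print(s['joints'],s['joint_velocities'],s['effort'])"; done
```

```text
time_s: 10.05
tcp_pos: [0.3998, 0.7877, 0.459]
ee_rot: [[0.866, -0.15, 0.476], [-0.171, -0.985, 0.0], [0.469, -0.082, -0.879]]
wrist_force: [-0.7, -2.2, 5.7]
gripper_force: 0.0
[  81.7924   55.4293   80.0113   29.6419 -107.6874    9.2784] [ -0.4414 -15.8497   0.6009  -1.3647   0.0235   0.0754] [  1.4757 -33.0751   8.9964   2.39     0.5597   0.0139]
time_s: 10.25
tcp_pos: [0.3982, 0.7839, 0.467]
ee_rot: [[0.869, -0.148, 0.472], [-0.172, -0.985, 0.008], [0.464, -0.088, -0.882]]
wrist_force: [0.3, -0.4, 0.9]
gripper_force: 0.0
[  81.79     54.504    79.4176   29.2635 -107.6232    9.2832] [ 0.0967  2.3366 -4.0657 -1.6339  0.4077  0.0003] [  0.2001 -57.0752  16.5487   4.2553   0.4052  -0.0077]
time_s: 10.45
tcp_pos: [0.398, 0.7884, 0.4515]
ee_rot: [[0.872, -0.146, 0.467], [-0.16, -0.987, -0.01], [0.462, -0.066, -0.884]]
wrist_force: [0.2, -0.6, -0.1]
gripper_force: 0.0
[  81.8127   55.2668   78.8574   29.1023 -107.5804    9.2873] [ 0.0518  3.7697 -1.1209 -0.2885  0.1048 -0.1008] [ -0.1255 -64.2337  18.4731   4.6874   0.3196  -0.0139]
```

```bash
for i in 1 2; do python3 -m pendant '[[[0,0.3,-0.35,0],[0,0.6,-0.7,0],[0,0.8,-1,0],[0,0.8,-1,0]]]'|grep -E "time|tcp|ee_rot|force"; python3 -c "from h import *; s=sense(); print(s['joints'],s['effort'])"; done
```

```text
time_s: 10.85
tcp_pos: [0.3386, 0.7088, 0.5403]
ee_rot: [[0.87, -0.145, 0.47], [-0.163, -0.987, -0.004], [0.465, -0.073, -0.882]]
wrist_force: [0.3, -0.6, 2.8]
gripper_force: 0.0
[  85.6413   37.6282   55.4556   28.9181 -103.886     3.0061] [  1.5309 -42.996   14.5135   3.8036   0.1532  -0.033 ]
time_s: 11.25
tcp_pos: [0.2808, 0.632, 0.6208]
ee_rot: [[0.871, -0.146, 0.468], [-0.162, -0.987, -0.005], [0.463, -0.072, -0.884]]
wrist_force: [-0.3, -0.3, 1.7]
gripper_force: 0.0
[  90.1002   29.2583   52.2271   29.995  -110.491     1.8296] [  1.0859 -38.4626  15.5739   4.0754   0.1055   0.0041]
```

```bash
for i in 1 2 3 4 5; do python3 -m pendant '[[[0.1,-0.9,-0.5,0],[0.1,-0.9,-0.5,0]]]'|grep -E "tcp|ee_rot"; done;  python3 -c "from h import *; s=sense(); print(s['time_s'],s['joints'],s['effort'])"
```

```text
tcp_pos: [0.2716, 0.6912, 0.579]
ee_rot: [[0.883, -0.146, 0.447], [-0.136, -0.989, -0.053], [0.45, -0.014, -0.893]]
tcp_pos: [0.2502, 0.6742, 0.6063]
ee_rot: [[0.891, -0.156, 0.427], [-0.173, -0.985, 0.001], [0.421, -0.075, -0.904]]
tcp_pos: [0.2269, 0.6666, 0.6211]
ee_rot: [[0.904, -0.169, 0.392], [-0.195, -0.98, 0.027], [0.38, -0.101, -0.92]]
tcp_pos: [0.1995, 0.6441, 0.6444]
ee_rot: [[0.919, -0.192, 0.343], [-0.22, -0.974, 0.044], [0.326, -0.116, -0.938]]
tcp_pos: [0.1998, 0.6681, 0.6342]
ee_rot: [[0.917, -0.179, 0.358], [-0.214, -0.975, 0.062], [0.337, -0.134, -0.932]]
12.25 [  94.7187   40.0136   80.2709   26.2707 -125.252    -0.1814] [ -0.4903 -56.5831  17.122    4.7603  -0.0571   0.1178]
```

```bash
for i in 1 2 3 4 5 6; do python3 -m pendant '[[[0,-1,-0.5,0],[0,-1,-0.5,0]]]'|grep -E "tcp|ee_rot"; done;  python3 -c "from h import *; s=sense(); print(s['time_s'],s['joints'],s['effort'])"
```

```text
tcp_pos: [0.1946, 0.6898, 0.6271]
ee_rot: [[0.913, -0.169, 0.371], [-0.217, -0.972, 0.093], [0.345, -0.165, -0.924]]
tcp_pos: [0.1644, 0.6772, 0.6201]
ee_rot: [[0.932, -0.202, 0.3], [-0.234, -0.969, 0.073], [0.276, -0.139, -0.951]]
tcp_pos: [0.1672, 0.6822, 0.6414]
ee_rot: [[0.929, -0.197, 0.315], [-0.25, -0.958, 0.14], [0.274, -0.209, -0.939]]
tcp_pos: [0.1648, 0.7032, 0.6331]
ee_rot: [[0.927, -0.186, 0.326], [-0.249, -0.954, 0.165], [0.28, -0.234, -0.931]]
tcp_pos: [0.1623, 0.7194, 0.6305]
ee_rot: [[0.925, -0.175, 0.338], [-0.251, -0.948, 0.194], [0.286, -0.264, -0.921]]
tcp_pos: [0.159, 0.7338, 0.6303]
ee_rot: [[0.923, -0.164, 0.349], [-0.252, -0.941, 0.225], [0.292, -0.295, -0.91]]
13.45 [  98.0709   40.8586   80.5612   24.9341 -116.6      -6.7705] [  0.0009 -50.2579  14.7282   3.8269   0.6185   0.0308]
```

```bash
for i in 1 2 3 4; do python3 -m pendant '[[[-0.05,-1,-0.35,0],[-0.05,-1,-0.35,0]]]'|grep -E "tcp|ee_rot"; done;  python3 -c "from h import *; s=sense(); print(s['time_s'],s['joints'],s['effort'])"
```

```text
tcp_pos: [0.1554, 0.7539, 0.625]
ee_rot: [[0.921, -0.152, 0.359], [-0.253, -0.933, 0.255], [0.296, -0.326, -0.898]]
tcp_pos: [0.151, 0.7719, 0.6218]
ee_rot: [[0.919, -0.139, 0.369], [-0.255, -0.924, 0.286], [0.301, -0.357, -0.884]]
tcp_pos: [0.1459, 0.7788, 0.6258]
ee_rot: [[0.919, -0.127, 0.373], [-0.252, -0.916, 0.311], [0.302, -0.38, -0.874]]
tcp_pos: [0.1368, 0.7357, 0.6553]
ee_rot: [[0.933, -0.147, 0.33], [-0.252, -0.919, 0.304], [0.258, -0.367, -0.894]]
14.25 [  99.8907   38.5838   79.7128   24.3417 -113.868    -8.6744] [ -1.8511 -65.765   20.8667   6.3619   1.7639  -0.0618]
```

```bash
for i in 1 2 ; do python3 -m pendant '[[[-0.05,-1,-0.25,0],[-0.05,-1,-0.25,0]]]'|grep -E "tcp|ee_rot"; done;  python3 -c "from h import *; s=sense(); print(s['time_s'],s['joints'],s['effort'])"
```

```text
tcp_pos: [0.1405, 0.7458, 0.6708]
ee_rot: [[0.93, -0.141, 0.341], [-0.269, -0.892, 0.365], [0.252, -0.43, -0.867]]
tcp_pos: [0.1376, 0.7689, 0.6628]
ee_rot: [[0.928, -0.127, 0.349], [-0.267, -0.881, 0.39], [0.258, -0.455, -0.852]]
14.65 [ 100.0922   39.6596   80.5421   25.7146 -108.2984   -9.2837] [ -0.1151 -51.1342  15.2265   3.9242   0.9065   0.0392]
```

```bash
for i in 1 2 3 4 5; do python3 -m pendant '[[[0.35,0.3,-0.1,0],[0.7,0.6,-0.2,0],[1,0.87,-0.28,0]]]'|grep -E "tcp|ee_rot"; done;  python3 -c "from h import *; s=sense(); print(s['time_s'],s['joints'],s['effort'])"
```

```text
tcp_pos: [0.1985, 0.6734, 0.6696]
ee_rot: [[0.928, -0.127, 0.349], [-0.266, -0.883, 0.387], [0.259, -0.452, -0.854]]
tcp_pos: [0.2715, 0.5553, 0.6842]
ee_rot: [[0.928, -0.128, 0.35], [-0.269, -0.88, 0.392], [0.257, -0.458, -0.851]]
tcp_pos: [0.3431, 0.4414, 0.6938]
ee_rot: [[0.928, -0.128, 0.35], [-0.269, -0.88, 0.392], [0.257, -0.457, -0.851]]
tcp_pos: [0.4147, 0.3273, 0.7037]
ee_rot: [[0.928, -0.127, 0.35], [-0.268, -0.88, 0.392], [0.258, -0.458, -0.851]]
tcp_pos: [0.4867, 0.2131, 0.7133]
ee_rot: [[0.928, -0.128, 0.349], [-0.268, -0.88, 0.392], [0.258, -0.457, -0.851]]
16.15 [ 37.7943   1.6363  39.847   -5.511  -96.9499  37.6559] [  4.2362 -21.3883  16.6897   4.0827   1.3069  -0.5289]
```

```bash
for i in 1 2 3 4 5 6; do python3 -m pendant '[[[0.5,-0.15,-0.05,0],[1,-0.3,-0.1,0]]]'|grep -E "tcp|ee_rot"; done;  python3 -c "from h import *; s=sense(); print(s['time_s'],s['joints'],s['effort'])"
```

```text
tcp_pos: [0.5606, 0.2106, 0.7532]
ee_rot: [[0.928, -0.131, 0.349], [-0.271, -0.88, 0.391], [0.256, -0.457, -0.852]]
tcp_pos: [0.6177, 0.2072, 0.7531]
ee_rot: [[0.922, -0.128, 0.366], [-0.278, -0.876, 0.395], [0.27, -0.466, -0.843]]
tcp_pos: [0.6563, 0.1996, 0.7406]
ee_rot: [[0.911, -0.12, 0.394], [-0.289, -0.868, 0.404], [0.294, -0.482, -0.825]]
tcp_pos: [0.6889, 0.1906, 0.733]
ee_rot: [[0.897, -0.11, 0.427], [-0.301, -0.86, 0.413], [0.322, -0.499, -0.804]]
tcp_pos: [0.7199, 0.1819, 0.7241]
ee_rot: [[0.884, -0.102, 0.457], [-0.314, -0.852, 0.418], [0.347, -0.513, -0.785]]
tcp_pos: [0.7477, 0.1726, 0.7171]
ee_rot: [[0.869, -0.093, 0.487], [-0.328, -0.845, 0.423], [0.372, -0.527, -0.764]]
17.35 [  19.0635   29.9419   80.6057  -14.2598 -102.2532   49.2257] [  0.0801 -43.0986  15.3064   2.5942   1.3985  -0.0078]
```

```bash
for i in 1 2; do python3 -m pendant '[[[0.5,-0.15,-0.05,0],[1,-0.3,-0.1,0]]]'|grep -E "tcp|ee_rot"; done; 
python3 -m pendant '[[[0,0,-0.5,-0.07],[0,0,-1,-0.14],[0,0,-1,-0.21],[0,0,-1,-0.28],[0,0,-1,-0.35],[0,0,-1,-0.42],[0,0,-1,-0.48],[0,0,-1,-0.48]]]' 0.65|grep -E "tcp|ee_rot|width"
python3 -c "from h import *; s=sense(); print(s['time_s'],s['joints'],s['tcp_pos'],s['ee_rot'])"
```

```text
tcp_pos: [0.7723, 0.1627, 0.7122]
ee_rot: [[0.852, -0.085, 0.517], [-0.342, -0.838, 0.426], [0.397, -0.54, -0.743]]
tcp_pos: [0.7939, 0.1522, 0.7095]
ee_rot: [[0.834, -0.076, 0.546], [-0.356, -0.831, 0.428], [0.421, -0.552, -0.72]]
tcp_pos: [0.7268, 0.1106, 0.7651]
ee_rot: [[0.532, 0.636, 0.559], [0.47, -0.771, 0.429], [0.704, 0.035, -0.709]]
gripper_width: 0.388
18.55 [  13.8188   26.3335   80.6234  -16.7946 -101.4808  106.6465] [0.7268 0.1106 0.7651] [[ 0.5322  0.6356  0.5593]
 [ 0.4701 -0.7713  0.4292]
 [ 0.7041  0.0345 -0.7092]]
```

```bash
cat > go.py <<'E'
import sys
from h import *
s=sense(); R=np.array(s["ee_rot"]); d=np.array([float(a) for a in sys.argv[1:4]])-s["tcp_pos"]
print("t",s["time_s"],"tcp",s["tcp_pos"],"F",s["wrist_force"],"tool shift /100mm",R.T@d*10,"z",R[:,2])
E
for i in 1 2 3 4 5 6; do python3 -m pendant '[[[-0.45,-0.02,0.08,0],[-0.89,-0.04,0.15,0]]]'|grep -E "tcp"; done; python3 go.py .44 -.115 .2;  python3 go.py .44 -.115 .018
```

```text
tcp_pos: [0.7031, 0.0904, 0.7166]
tcp_pos: [0.6583, 0.0569, 0.6435]
tcp_pos: [0.6166, 0.0245, 0.5701]
tcp_pos: [0.5753, -0.0077, 0.4967]
tcp_pos: [0.534, -0.0398, 0.4233]
tcp_pos: [0.4927, -0.0721, 0.3501]
t 19.75 tcp [ 0.4927 -0.0721  0.3501] F [ 0.5001 -0.6499  0.2727] tool shift /100mm [-1.5398 -0.0524  0.5836] z [ 0.5592  0.4304 -0.7086]
t 19.75 tcp [ 0.4927 -0.0721  0.3501] F [ 0.5001 -0.6499  0.2727] tool shift /100mm [-2.8227 -0.1119  1.8732] z [ 0.5592  0.4304 -0.7086]
```

```bash
for i in 1 2; do python3 -m pendant '[[[-0.4,-0.02,0.15,0],[-0.77,-0.03,0.29,0]]]'|grep tcp; done; for i in 1 2; do python3 -m pendant '[[[-0.29,-0.01,0.29,0],[-0.58,-0.03,0.58,0],[-0.58,-0.03,0.58,0]]]'|grep -E "tcp|force"; done; python3 go.py .44 -.115 .018
python3 - <<'E'
from h import *
a=optics.capture("scene");b=optics.capture("top"); cv2.imwrite("pics/b2.png",np.hstack([cv2.resize(a[120:400,220:500],(400,400),interpolation=cv2.INTER_CUBIC),cv2.resize(b[130:330,200:400],(400,400),interpolation=cv2.INTER_CUBIC)])[:,:,::-1])
E
```

```text
tcp_pos: [0.4663, -0.0936, 0.2753]
tcp_pos: [0.4446, -0.1022, 0.2165]
tcp_pos: [0.4499, -0.0834, 0.1634]
wrist_force: [0.3, 0.4, 0.4]
gripper_force: 0.0
tcp_pos: [0.4529, -0.0705, 0.1148]
wrist_force: [0.2, -0.6, 0.1]
gripper_force: 0.0
t 20.75 tcp [ 0.4529 -0.0705  0.1148] F [ 0.1771 -0.5934  0.0582] tool shift /100mm [-0.8752  0.2794  0.5544] z [ 0.4897  0.3494 -0.7989]
```

View pics/b2.png

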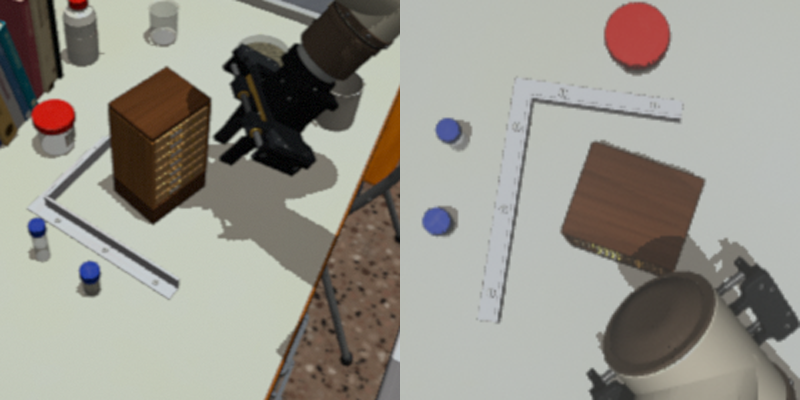

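The crops show the gripper leaning back in front of and to the right of the cabinet, not touching it; cabinet and vials are unmoved. The descent ran into a reach limit, so I check which joint.

```bash
python3 -c "
from h import *; s=sense(); print(s['joints']); print(s['ee_rot'])"
```

```text
[-13.55     8.4278 -30.0957 -50.2621 -36.1721 177.3538]
[[ 0.6432  0.5869  0.4919]
 [ 0.4724 -0.8096  0.3483]
 [ 0.6026  0.0083 -0.798 ]]
```

```bash
python3 -m pendant '[[[0,0,-0.5,0],[0,0,-1,0],[0,0,-1,0]]]' 0.72|grep -E "tcp|ee"; python3 -m pendant '[[[0,0,-0.4,0.07],[0,0,-0.8,0.145],[0,0,-0.8,0.22],[0,0,-0.8,0.29],[0,0,-0.8,0.365],[0,0,-0.8,0.44],[0,0,-0.8,0.515],[0,0,-0.8,0.59]]]'|grep -E "tcp|ee"; python3 -m pendant '[[[0,0,0,0.07],[0,0,0,0.145],[0,0,0,0.22],[0,0,0,0.29],[0,0,0,0.365],[0,0,0,0.44],[0,0,0,0.515],[0,0,0,0.59]]]'|grep -E "tcp|ee";python3 -m pendant '[[[0,0,0,0.07],[0,0,0,0.145],[0,0,0,0.22],[0,0,0,0.29],[0,0,0,0.365],[0,0,0,0.39],[0,0,0,0.39]]]'|grep -E "tcp|ee|width"; python3 go.py .44 -.115 .2; python3 -c "
from h import *; s=sense(); print(s['joints']); print(s['ee_rot'])"
```

```text
tcp_pos: [0.4052, -0.1091, 0.2022]
ee_rot: [[0.637, 0.585, 0.502], [0.475, -0.811, 0.342], [0.607, 0.021, -0.794]]
tcp_pos: [0.3647, -0.1343, 0.2605]
ee_rot: [[0.784, -0.376, 0.494], [-0.574, -0.742, 0.347], [0.236, -0.555, -0.797]]
tcp_pos: [0.3648, -0.1343, 0.2605]
ee_rot: [[-0.049, -0.868, 0.494], [-0.905, 0.248, 0.347], [-0.424, -0.43, -0.798]]
tcp_pos: [0.3647, -0.1343, 0.2603]
ee_rot: [[-0.642, -0.587, 0.494], [-0.474, 0.81, 0.347], [-0.603, -0.011, -0.798]]
gripper_width: 0.28
t 23.45 tcp [ 0.3647 -0.1343  0.2603] F [ 0.2056  0.3963 -0.4232] tool shift /100mm [-0.2106 -0.279   0.9191] z [ 0.4936  0.3468 -0.7976]
[-25.2687  -8.1452 -24.88   -37.7194 -58.9822 -12.7078]
[[-0.6418 -0.5869  0.4936]
 [-0.4736  0.8096  0.3468]
 [-0.6031 -0.0112 -0.7976]]
```

```bash
python3 -m pendant '[[[-0.1,-0.14,0.46,0],[-0.21,-0.28,0.92,0],[-0.21,-0.28,0.92,0]]]'|grep -E "tcp|ee"; python3 -m pendant '[[[0.27,0,0.36,0],[0.54,0.01,0.72,0],[0.54,0.01,0.72,0]]]'|grep -E "tcp|ee";  python3 -m pendant '[[[0.27,0,0.36,0],[0.5,0.01,0.67,0],[0.5,0.01,0.67,0]]]'|grep -E "tcp|ee|force"; python3 go.py .441 -.114 .018; python3 -c "
from h import *; s=sense(); print(s['joints'])"
```

```text
tcp_pos: [0.4411, -0.1132, 0.1949]
ee_rot: [[-0.645, -0.589, 0.486], [-0.473, 0.808, 0.351], [-0.6, -0.003, -0.8]]
tcp_pos: [0.4372, -0.1135, 0.104]
ee_rot: [[-0.65, -0.586, 0.484], [-0.469, 0.81, 0.352], [-0.598, 0.001, -0.801]]
tcp_pos: [0.439, -0.1142, 0.0224]
ee_rot: [[-0.648, -0.586, 0.487], [-0.47, 0.81, 0.35], [-0.6, -0.002, -0.8]]
wrist_force: [-1.0, -0.7, -0.1]
gripper_force: 0.0
t 24.35 tcp [ 0.439  -0.1142  0.0224] F [-0.9813 -0.7096 -0.0819] tool shift /100mm [ 0.0125 -0.0102  0.0459] z [ 0.4871  0.3503 -0.8   ]
[-25.7971  21.4499 -30.1617 -62.6668 -36.4126  23.319 ]
```

```bash
cat > cab.py <<'E'
import sys
from h import *
C0=np.array([.6746,.0545]); a=np.radians(-9.05); Rs=np.array([[np.cos(a),-np.sin(a)],[np.sin(a),np.cos(a)]])
def pose(im):
    hsv=cv2.cvtColor(im,cv2.COLOR_BGR2HSV)
    m=((hsv[...,1]>90)&((hsv[...,0]<22)|(hsv[...,0]>172))&(hsv[...,2]<170)).astype(np.uint8)
    mm=np.zeros_like(m); mm[130:300,240:400]=m[130:300,240:400]; mm=cv2.morphologyEx(mm,cv2.MORPH_OPEN,np.ones((5,5)))
    c=max(cv2.findContours(mm,cv2.RETR_EXTERNAL,cv2.CHAIN_APPROX_NONE)[0],key=cv2.contourArea)
    h=cv2.convexHull(c)[:,0].astype(float)
    # 3 upper silhouette corners: leftmost-top, topmost, rightmost-top; lines fitted between
    L=h[np.argmin(h[:,0]+.15*h[:,1])]; T=h[np.argmin(h[:,1])]; Rr=h[np.argmax(h[:,0]-.15*h[:,1])]
    B=h[np.argmax(h[:,1])]
    P=ray("scene",[L,T,Rr],.19)[:,:2]; FLb=ray("scene",[B],0)[0,:2]
    d1=P[1]-P[0]; d2=P[1]-P[2]
    ctr=(P[0]+P[2])/2
    print("px",L,T,Rr,B); print("yaw rel stop", np.degrees(np.arctan2(d1[1],d1[0]))+90+9.05,np.degrees(np.arctan2(d2[1],d2[0]))+9.05,"len",np.linalg.norm(d1),np.linalg.norm(d2))
    print("centre world",ctr,"in stop frame",Rs.T@(ctr-C0),"FL base stop",Rs.T@(FLb-C0))
if __name__=="__main__":
    im=cv2.imread(sys.argv[1]) if len(sys.argv)>1 else optics.capture("scene")[:,:,::-1].copy()
    pose(im)
E
python3 cab.py pics/scene0.png; python3 -m pendant '[[[-0.06,0,0.06,0],[-0.12,0,0.12,0],[-0.18,0,0.18,0],[-0.18,0,0.18,0]]]'|grep -E "tcp|_force";  python3 cab.py
```

```text
px [297. 192.] [339. 169.] [366. 189.] [329. 274.]
yaw rel stop -15.17540634725901 -11.946075584782076 len 0.10355699004251996 0.07644956526876248
centre world [ 0.5413 -0.05  ] in stop frame [-0.1152 -0.1242] FL base stop [-0.1453 -0.0738]
tcp_pos: [0.4627, -0.0983, 0.0239]
wrist_force: [1.3, -0.5, -0.3]
gripper_force: 0.0
px [297. 192.] [339. 169.] [366. 189.] [330. 273.]
yaw rel stop -15.17540634725901 -11.946075584782076 len 0.10355699004251996 0.07644956526876248
centre world [ 0.5413 -0.05  ] in stop frame [-0.1152 -0.1242] FL base stop [-0.1455 -0.0772]
```

```bash
sed -i 's/    print("centre world"/    dg=P[2]-P[0]; print("diag yaw",np.degrees(np.arctan2(dg[1],dg[0]))+180+9.05-39.29-11.3*0, np.linalg.norm(dg))\n    print("centre world"/' cab.py; python3 cab.py pics/scene0.png | grep diag
python3 -m pendant '[[[-0.03,-0.035,0.025,0],[-0.06,-0.07,0.045,0],[-0.085,-0.105,0.065,0],[-0.115,-0.14,0.085,0],[-0.14,-0.175,0.105,0],[-0.17,-0.21,0.13,0]]]'|grep -E "tcp|_force";  python3 cab.py
```

```text
diag yaw 0.24999243016069528 0.13213835227257023
tcp_pos: [0.4886, -0.1032, 0.0207]
wrist_force: [-4.4, -2.1, 3.1]
gripper_force: 2.4
px [295. 192.] [335. 168.] [364. 186.] [329. 273.]
yaw rel stop -12.435752206392149 -6.766882692284618 len 0.10231681556905817 0.07581665744582936
diag yaw 3.7819203296789468 0.13322694225142445
centre world [ 0.5465 -0.052 ] in stop frame [-0.1098 -0.1253] FL base stop [-0.1438 -0.076 ]
```

```bash
python3 -m pendant '[[[-0.03,-0.035,0.025,0],[-0.06,-0.07,0.045,0],[-0.085,-0.105,0.065,0],[-0.1,-0.123,0.075,0]]]'|grep -E "tcp|_force";  python3 cab.py|grep -v px
```

```text
tcp_pos: [0.5078, -0.1063, 0.0212]
wrist_force: [-2.1, -1.4, -1.1]
gripper_force: 1.3
yaw rel stop -1.6419613032310671 -1.3046946815493516 len 0.10980747104040085 0.07611050283619913
diag yaw 14.450782719319342 0.13397343089232908
centre world [ 0.5579 -0.0419] in stop frame [-0.1001 -0.1135] FL base stop [-0.1353 -0.0731]
```

```bash
python3 -m pendant '[[[-0.04,0,0.03,0],[-0.08,0,0.06,0],[-0.12,0,0.09,0],[-0.16,0,0.12,0],[-0.2,0,0.15,0],[-0.24,0,0.18,0]]]'|grep -E "tcp|_force";  python3 cab.py|grep -v px
python3 - <<'E'
from h import *
a=optics.capture("scene");b=optics.capture("top"); cv2.imwrite("pics/b3.png",np.hstack([cv2.resize(a[120:320,220:420],(400,400),interpolation=cv2.INTER_CUBIC),cv2.resize(b[130:330,200:400],(400,400),interpolation=cv2.INTER_CUBIC)])[:,:,::-1])
E
```

```text
tcp_pos: [0.5324, -0.0882, 0.0218]
wrist_force: [-4.4, -2.0, 0.2]
gripper_force: 1.8
yaw rel stop -0.47238750109169914 4.920089318397002 len 0.10154997051762073 0.07852622631604354
diag yaw 14.570655626087905 0.13408050752869316
centre world [ 0.5775 -0.038 ] in stop frame [-0.0813 -0.1066] FL base stop [-0.1233 -0.0642]
```

View pics/b3.png

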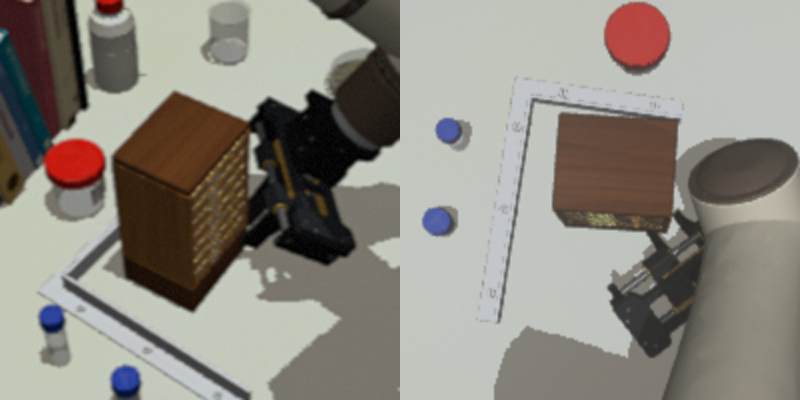

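The crops show the cabinet upright, its front-right corner nested between the two fingertips near (670,228) in the right-hand crop. It is turned about 4 to 5 deg too far CCW, so now I push to the left (+y of the stop).

```bash
python3 -m pendant '[[[-0.03,0.035,0.02,0],[-0.055,0.07,0.04,0],[-0.085,0.105,0.065,0],[-0.11,0.14,0.085,0],[-0.14,0.175,0.105,0],[-0.17,0.21,0.125,0]]]'|grep -E "tcp|_force";  python3 cab.py; python3 go.py .5 0 .02 | cut -c1-60
cat > topyaw.py <<'E'
from h import *
im=optics.capture("top"); hsv=cv2.cvtColor(im,cv2.COLOR_RGB2HSV)
m=((hsv[...,1]>80)&(hsv[...,2]<150)&(hsv[...,0]<25)).astype(np.uint8); mm=np.zeros_like(m); mm[170:280,262:360]=m[170:280,262:360]; mm=cv2.morphologyEx(mm,cv2.MORPH_OPEN,np.ones((5,5)))
c=max(cv2.findContours(mm,cv2.RETR_EXTERNAL,cv2.CHAIN_APPROX_NONE)[0],key=cv2.contourArea)[:,0]
def line(P,z):
    f=cv2.fitLine(ray("top",P,z)[:,:2].astype(np.float32),cv2.DIST_HUBER,0,.001,.001).ravel(); return f
u0,u1=c[:,0].min(),c[:,0].max()
top=np.array([[u,c[c[:,0]==u][:,1].min()] for u in range(u0+8,u1-8) if (c[:,0]==u).any()])
v0=c[:,1].min(); lef=np.array([[c[c[:,1]==v][:,0].min(),v] for v in range(v0+10,v0+42) if (c[:,1]==v).any()])
C0=np.array([.6746,.0545]); a=np.radians(-9.05); Rs=np.array([[np.cos(a),-np.sin(a)],[np.sin(a),np.cos(a)]])
for nm,P,off in (("back",top-[0,.5],90),("left",lef-[.5,0],0)):
    f=line(P,.19); ang=(np.degrees(np.arctan2(f[1],f[0]))-off+9.05+90)%180-90
    print(nm,len(P),"yaw rel stop %.2f"%ang,"mid in stop frame",Rs.T@(ray("top",P,.19)[:,:2].mean(0)-C0))
E
python3 topyaw.py
```

```text
tcp_pos: [0.5372, -0.0593, 0.0221]
wrist_force: [-1.6, -4.0, 0.3]
gripper_force: 2.1
px [265. 199.] [305. 172.] [336. 189.] [306. 277.]
yaw rel stop -8.205497598209188 -2.1532337366013223 len 0.10453778401477093 0.07774927674685825
diag yaw 8.061472405505988 0.1367004169072962
centre world [ 0.5892 -0.0151] in stop frame [-0.0733 -0.0822] FL base stop [-0.1107 -0.0388]
t 27.3 tcp [ 0.5371 -0.0582  0.0221] F [-0.9167 -1.3162  0.0
back 48 yaw rel stop -1.96 mid in stop frame [-0.0308 -0.076 ]
left 32 yaw rel stop -2.79 mid in stop frame [-0.0791 -0.0299]
```

```bash
python3 -m pendant '[[[-0.03,-0.035,0.025,0],[-0.06,-0.07,0.045,0],[-0.09,-0.05,0.067,0],[-0.12,-0.03,0.09,0],[-0.15,-0.01,0.113,0],[-0.18,0.01,0.135,0]]]'|grep -E "tcp|_force";  python3 cab.py | tail -2; python3 topyaw.py
```

```text
tcp_pos: [0.5542, -0.0454, 0.0217]
wrist_force: [-2.8, -5.2, 1.1]
gripper_force: 3.0
diag yaw 6.801158970290267 0.1375625619523426
centre world [ 0.6051 -0.0025] in stop frame [-0.0597 -0.0673] FL base stop [-0.0968 -0.0222]
back 43 yaw rel stop -3.13 mid in stop frame [-0.0176 -0.0657]
left 32 yaw rel stop 8.65 mid in stop frame [-0.064  -0.0184]
```

```bash
sed -i 's/170:280,262:360/165:280,245:360/g' topyaw.py; python3 -m pendant '[[[-0.03,-0.035,0.025,0],[-0.06,-0.07,0.045,0],[-0.085,-0.105,0.065,0]]]'|grep -E "tcp|_force"; python3 topyaw.py; python3 -m pendant '[[[-0.012,-0.014,0.009,0],[-0.023,-0.028,0.017,0],[-0.023,-0.028,0.017,0]]]'|grep -E "tcp|_force";  python3 cab.py | tail -2; python3 topyaw.py
```

```text
tcp_pos: [0.5675, -0.0459, 0.0215]
wrist_force: [-6.4, -0.1, 3.3]
gripper_force: 3.0
back 46 yaw rel stop 1.33 mid in stop frame [-0.0089 -0.0561]
left 32 yaw rel stop 0.91 mid in stop frame [-0.0596 -0.0106]
tcp_pos: [0.5716, -0.0467, 0.0215]
wrist_force: [-4.5, -0.8, 3.0]
gripper_force: 2.7
diag yaw 13.826241337648675 0.13647792729466127
centre world [0.6184 0.0041] in stop frame [-0.0476 -0.0587] FL base stop [-0.0884 -0.0225]
back 45 yaw rel stop 3.29 mid in stop frame [-0.0058 -0.0547]
left 32 yaw rel stop 3.22 mid in stop frame [-0.0578 -0.0095]
```

```bash
python3 -m pendant '[[[-0.025,0.03,0.02,0],[-0.045,0.06,0.035,0],[-0.06,0.08,0.045,0]]]'|grep -E "tcp|_force"; python3 topyaw.py; python3 -m pendant '[[[-0.015,0.018,0.01,0],[-0.028,0.035,0.021,0],[-0.028,0.035,0.021,0]]]'|grep -E "tcp|_force"; python3 topyaw.py;python3 cab.py | tail -2
```

```text
tcp_pos: [0.5731, -0.0391, 0.0211]
wrist_force: [-9.9, -11.4, 3.5]
gripper_force: 6.6
back 46 yaw rel stop 0.85 mid in stop frame [-0.0031 -0.0515]
left 32 yaw rel stop 0.31 mid in stop frame [-0.0547 -0.0053]
tcp_pos: [0.5735, -0.0363, 0.021]
wrist_force: [-9.9, -14.7, 5.6]
gripper_force: 8.4
back 47 yaw rel stop 1.29 mid in stop frame [-0.0032 -0.0488]
left 32 yaw rel stop -0.11 mid in stop frame [-0.0551 -0.0026]
diag yaw 9.363228928279888 0.1340462780313014
centre world [0.6223 0.0092] in stop frame [-0.0446 -0.053 ] FL base stop [-0.0834 -0.022 ]
```

```bash
python3 -m pendant '[[[-0.015,0.005,0.012,0],[-0.03,0.01,0.022,0],[-0.03,0.01,0.022,0]]]'|grep -E "tcp|_force"; python3 topyaw.py; python3 -c "
from h import *
a=optics.capture('scene');b=optics.capture('top'); cv2.imwrite('pics/b4.png',np.hstack([cv2.resize(a[160:310,220:360],(420,450),interpolation=cv2.INTER_CUBIC),cv2.resize(b[150:270,240:340],(375,450),interpolation=cv2.INTER_CUBIC)])[:,:,::-1]); print(sense()['time_s'])"
```

```text
tcp_pos: [0.574, -0.0359, 0.0207]
wrist_force: [-20.1, -21.9, 12.6]
gripper_force: 13.6
back 47 yaw rel stop 1.34 mid in stop frame [-0.0032 -0.0488]
left 32 yaw rel stop -0.14 mid in stop frame [-0.0551 -0.0026]
30.0
```

View pics/b4.png

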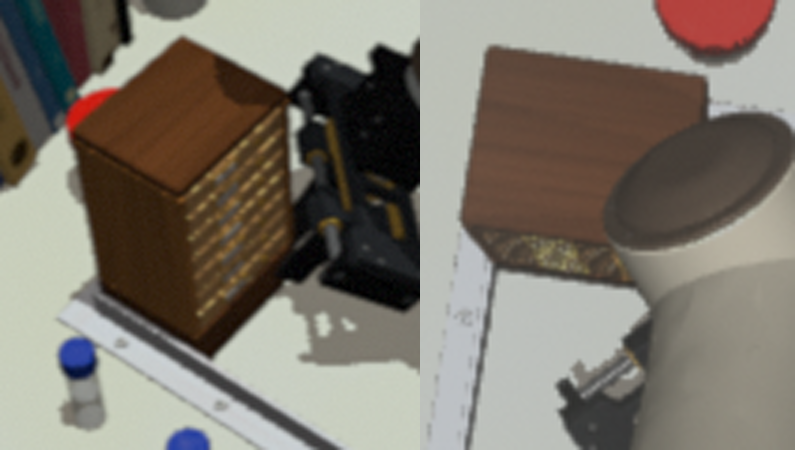

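The crops show the cabinet upright in the corner, its left and back faces along the strips. The force rose to about 32 N with no further motion, so it is seated. I back off and check with a clear view.

```bash
python3 -m pendant '[[[0.03,0,-0.02,0],[0.08,0,-0.06,0],[0.2,0,-0.15,0],[0.4,0,-0.3,0],[0.4,0,-0.3,0]]]'|grep -E "tcp|_force"; for i in 1 2; do python3 -m pendant '[[[0,0,-0.4,0],[0,0,-0.8,0],[0,0,-0.8,0]]]'|grep -E "tcp|_force"; done; for i in 1 2; do python3 -m pendant '[[[0.1,-0.3,-0.3,0],[0.2,-0.6,-0.6,0],[0.2,-0.6,-0.6,0]]]'|grep -E "tcp|_force"; done; python3 topyaw.py; python3 cab.py; python3 -c "
from h import *
a=optics.capture('scene');b=optics.capture('top'); cv2.imwrite('pics/b5.png',np.hstack([cv2.resize(a[170:300,230:350],(415,450),interpolation=cv2.INTER_CUBIC),cv2.resize(b[150:270,240:340],(375,450),interpolation=cv2.INTER_CUBIC)])[:,:,::-1]); cv2.imwrite('pics/top9.png',b[:,:,::-1]); print(sense()['time_s'])"
```

```text
tcp_pos: [0.5361, -0.059, 0.0218]
wrist_force: [-0.2, 0.6, -1.1]
gripper_force: 0.0
tcp_pos: [0.4992, -0.0871, 0.0898]
wrist_force: [0.5, 0.8, -0.5]
gripper_force: 0.0
tcp_pos: [0.46, -0.115, 0.1536]
wrist_force: [1.9, -0.2, -0.8]
gripper_force: 0.0
tcp_pos: [0.4541, -0.197, 0.1879]
wrist_force: [0.9, 0.7, -0.3]
gripper_force: 0.0
tcp_pos: [0.4465, -0.2757, 0.2234]
wrist_force: [-1.1, 1.3, -0.6]
gripper_force: 0.0
back 47 yaw rel stop 0.82 mid in stop frame [-0.0036 -0.0488]
left 32 yaw rel stop -0.72 mid in stop frame [-0.0551 -0.0029]
px [244. 202.] [284. 174.] [314. 190.] [292. 276.]
yaw rel stop -6.425587457818775 -0.7248960220593457 len 0.10440393735694162 0.07522322781396999
diag yaw 10.499709761273756 0.13460661260646106
centre world [0.6229 0.008 ] in stop frame [-0.0437 -0.0541] FL base stop [-0.0851 -0.0233]
31.9
```

View pics/b5.png

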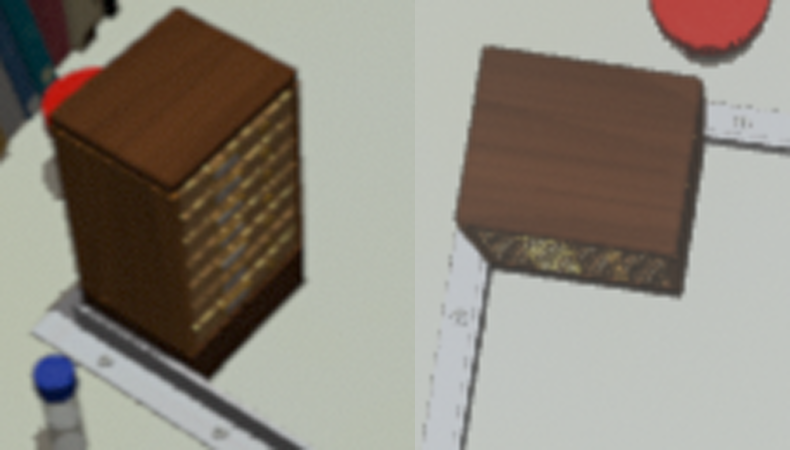

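The crops show the cabinet upright, its back and left faces parallel to the strips, and the plinth against the long strip near (210,372) in the left crop. A last check compares the loose things with the first picture.

Run:
```python
from h import *
a=cv2.imread("pics/top0.png").astype(int); b=cv2.imread("pics/top9.png").astype(int)
for n,(u,v) in dict(cup=(319,148),v1=(224,196),v2=(219,241),beaker=(467,163),dish=(479,252),tin=(448,328)).items():
    print(n,np.abs(a-b)[v-24:v+25,u-24:u+25].mean().round(1))
s=sense(); print(s["time_s"],s["wrist_force"],s["joint_velocities"])
```

```text
cup 13.3
v1 12.7
v2 13.1
beaker 12.7
dish 20.9
tin 77.8
31.9 [ 0.1133 -0.1585  0.0012] [ 0.3646 -0.5526 -0.417   0.567  -0.0879  0.0397]
```

```bash
for i in 1 2; do python3 -m pendant '[[[-0.3,0,-0.4,0],[-0.6,0,-0.8,0],[-0.6,0,-0.8,0]]]'|grep -E "tcp"; done; python3 -m pendant '[[[-0.15,0.25,0.1,0],[-0.35,0.5,0.25,0],[-0.55,0.7,0.4,0],[-0.55,0.7,0.4,0]]]'|grep -E "tcp|force"
python3 - <<'E'
from h import *
for cam,pts in dict(top=dict(cup=(319,148),v1=(224,196),v2=(219,241),beaker=(467,163),dish=(479,252),tin=(448,328)),scene=dict(tin=(457,189),dish=(403,160),beaker=(334,135))).items():
    a=cv2.imread(f"pics/{cam}0.png"); b=np.ascontiguousarray(optics.capture(cam)[:,:,::-1])
    for n,(u,v) in pts.items():
        r=cv2.matchTemplate(b[v-28:v+29,u-28:u+29],a[v-18:v+19,u-18:u+19],cv2.TM_CCOEFF_NORMED); _,s,_,l=cv2.minMaxLoc(r); print(cam,n,round(s,2),l[0]-10,l[1]-10)
E
python3 topyaw.py
```

```text
tcp_pos: [0.4458, -0.2717, 0.3295]
tcp_pos: [0.4443, -0.2707, 0.4297]
tcp_pos: [0.4565, -0.1694, 0.4226]
wrist_force: [-0.3, -0.1, 1.2]
gripper_force: 0.0
top cup 1.0 0 0
top v1 1.0 0 0
top v2 1.0 0 0
top beaker 1.0 0 0
top dish 0.44 0 0
top tin 0.19 -6 -10
scene tin 0.99 0 0
scene dish 1.0 0 0
scene beaker 1.0 0 0
back 47 yaw rel stop 0.82 mid in stop frame [-0.0036 -0.0488]
left 32 yaw rel stop -0.73 mid in stop frame [-0.0551 -0.0028]
```

```bash
python3 -c "
from station import r; print(r.finish_job())"
```

```text
the job is handed in; nothing more can be done
None
```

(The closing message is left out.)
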